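# Slide the tall tumbler under the grinder chute and puff it clear

### The job

The tall green glass tumbler is to catch the grounds left in the coffee grinder. Push it across the counter, low enough on its body that it slides upright and does not rock, until its mouth is right under the grinder's chute; then press the grey bellows cap on the grinder all the way down and let it spring back up. Only push and press: do not pinch or lift the tumbler, press the bellows only once the tumbler is in place, and leave the cup, the funnel, and the tray with its brush where they are.

Things in the scene. Friction and masses are not known exactly. Their poses are not given: they have to be found in the camera images.
- tumbler: tall narrow glass tumbler of green glass, loose, about 0.3 kg, standing on the counter: 180 mm tall, outer diameter 58 mm at the foot and 62 mm at the rim, wall 3 mm, so the mouth is 56 mm wide. Origin at the centre of its underside, z up. It slides on the counter with a friction coefficient of about 0.4 to 0.65, so a push higher than about 40 mm above the counter can tip it
- tumbler_rim (a point): centre of the tumbler's mouth, 180 mm above its underside
- chute_outlet (a point): centre of the lower end of the grinder's chute, a black downward nozzle 26 mm across (37 mm at its top) whose lower end is 193 mm above the counter, 13 mm above the rim of the tumbler. There is nothing but bare counter below it; the grinder's column begins 61 mm behind the chute's centre
- grinder: white compact coffee grinder, fixed to the counter. Origin at the counter under its column; z up, x points from the chute to the back, so the chute is on the -x side at x = -110 mm. Column 115 mm (x from -49 to 66 mm) by 105 mm (y) and 212 mm tall; head on top up to 264 mm; round metal burr chamber of 92 mm diameter centred at x = -58 mm, from 205 mm height up, with the bellows on top; smoked plastic sliding door on its -y side, shut
- bellows_top (a point): centre of the flat top of the grey silicone bellows cap (60 mm wide top, folds 70 mm wide), on the grinder at x = -58 mm, 326 mm above the counter when it is up. It is pressed straight down: soft spring, 24 mm of travel, about 1 N to start and 6 N at the stop, and it rises by itself when released
- cup: white ceramic cup with a handle, loose, 72 mm wide, 62 mm tall, origin at the centre of its underside; to be left alone
- funnel: steel dosing funnel, loose, 78 mm wide at the top, 45 mm tall, origin at the centre of its underside; to be left alone
- tray: white ceramic tray, loose, 235 mm (its x) by 125 mm (its y), 16 mm tall, origin at the centre of its underside; to be left alone
- brush: wooden-handled brush, 170 mm long, lying on the tray, along the tray's length; to be left alone

How it is judged:
By the outcome, as a careful person would: the job done as asked, in the order asked, and still so for the second after the job is handed in, with the robot touching nothing.
It also fails if it takes over 56 s, if anything falls off the work surface, if the arm or the gripper's body presses on something with over 40 N, if the wrist force passes 120 N, or if a joint passes its speed limit or range.

### The arm

A 7-joint arm with a two-finger parallel gripper is mounted at the origin on the work surface. World frame = base frame: x ahead of the robot, y to its left, z up, the work surface at z = 0. Lengths are in m, angles in rad, forces in N, time in s.
With the tool pointing down it reaches from about 0.425 to 0.975 m from the base axis. Payload 16.7 kg.
Tool frame: the origin (TCP) lies on the centre line of the jaws, within the pads' length; the fingertips stand 25 mm ahead of it and the grasp point (between the pads) lies 6 mm ahead of it; z points along the fingers, y is the line along which they close (so a half turn about z gives the same grasp; the last joint's range is limited). The gripper opens to 85 mm and grips with 20 to 120 N. Pads are 22 mm wide; open, the fingers measure 114 mm over their backs; the gripper's body (76 mm by 85 mm) begins 54 mm behind the grasp point. The pads swing forward as they close: fully open they stand 13 mm farther back than shut.
Start: joints at [-1.44, 0.426, 0.074, 1.606, -0.034, 1.111, -0.067], TCP at [0.186, 0.649, 0.256] pointing down, gripper open.
Joint ranges: [-2.85, 2.85], [-0.5, 2.14], [-1.23, 1.37], [0.21, 2.46], [-1.02, 4.16], [0.16, 2.05], [-2.73, 2.73]. Speed limits (rad/s): [1.89, 1.89, 2.39, 2.39, 3.01, 3.01, 3.01].

### API

Orientations are given as a unit quaternion [w, x, y, z].
In Python, from cell import readout, imaging, order gives the robot as it stands.
- The arm moves only by the tool jog_arm, never from a script. Its argument "commands" is a list of rows, each an object with "translation": the shift along the world's x, y, z in mm, a list of three; "yaw": the turn about the world's z in rad; "gripper": the finger opening in mm, from 0 to 85.4. A call has 1 to 10 rows; each row is the pose to reach, as a shift and turn from the pose commanded when the call began; what a row does not reach only later rows make up. A row lasts 1/12 s, in which the tool goes at most 41.7 mm and 7.16 degrees, less where a joint would pass 70% of its speed; a pose out of reach is approached as far as the arm can. A call with a gripper value outside its range is refused whole. The fingers move at their own pace and stop on an object; the grip force is fixed at half the most. Time passes only in rows, so rows that repeat a pose let the fingers close. It gives the time, the measured TCP pose, the force, the opening and the grip force at its end, in the units of the state.
- readout.get_obs(): the state, without advancing time (a new reading comes with each control period).
- imaging.capture(name): name is "scene" or "top" or "wrist"; returns (picture, depth): 420x560x3 uint8, red, green, blue; 420x560 float32, m along the optical axis (not along the pixel's ray), 0 where there is no reading.
- imaging.camera_params(name): a dict with "K" (3x3 intrinsics, pixels), "R" (3x3) and "t" (3): a world point X has camera coordinates R X + t. Camera axes: x right, y down, z forward; pixel columns grow to the right and rows downward; lengths in m; the calibration is good to about 2 mm. A picture is of the moment at which its call begins: read the wrist's pose just before it. camera_params takes no time and is no camera call; for the wrist camera it gives the pose at the moment of the call.
- order.close_job(): hands the job in; it is judged then, once.
The state is a dict: "t": time; "qpos": joint angles; "joint_velocities": joint speeds; "joint_torque": joint torques, N m; "ee_pos": TCP position; "tcp_rot": TCP orientation; "wrist_force": force on the tool from outside, world axes, zero at the start; "moment": the same for the moment, N m; "width": opening from 0.0 (shut) to 1.0 (fully open); "gripper_force": force on a finger pad.
Only numpy, scipy, OpenCV 4.12 (cv2) and the standard library are available. Lean on these libraries where they do the work, as an engineer would, in place of code of your own. Each camera call takes 0.05 s, during which the arm holds its last target. There are 200 camera calls.

## Working session

There is one attempt and no reset: what is moved stays moved. The work goes in short steps, Python scripts to look and compute and a tool call to move; the robot and the scene stay as the last step left them, time stands still between calls to the robot, and variables do not carry over. Pictures are saved under pics/ and viewed, at most 10 in all, crops included, and the job is handed in when it is done.

Besides the shell and the picture viewer there is one more tool, called after "Emit:" as name([rows], argument=value, ...), one row to a line, values as JSON. jog_arm: Moves the arm, as the interface text tells. Its arguments: {"type":"object","properties":{"commands":{"type":"array"}},"required":["commands"]}

```bash
mkdir -p pics
cat > h.py <<'E'
import numpy as np, cv2
from cell import readout, imaging, order
def snap(n,f):
    p=imaging.camera_params(n); im,d=imaging.capture(n)
    cv2.imwrite(f'pics/{f}.png',im[:,:,::-1]); np.savez(f'pics/{f}.npz',im=im,d=d,**p); return im,d,p
def world(f,u,v,d=None,z=None):
    q=np.load(f'pics/{f}.npz'); r=np.linalg.inv(q['K'])@[u,v,1]; R,t=q['R'],q['t']
    if z is not None:
        c=-R.T@t; w=R.T@r; return c+w*(z-c[2])/w[2]
    d=q['d'][int(v),int(u)] if d is None else d
    return R.T@(r*d-t)
E
python3 - <<'E'
from h import *
a=snap('scene','s0');b=snap('top','t0')
cv2.imwrite('pics/both.png',cv2.resize(np.hstack([a[0],b[0]])[:,:,::-1],(800,300)))
o=readout.get_obs();print(o['ee_pos'],o['tcp_rot'],o['t'],o['width'])
E
```

```text
[0.18632618 0.64841238 0.25569463] [-4.30451966e-05  1.39458013e-01  9.90227815e-01 -5.78280804e-04] 0.1 1.0036893036023105
```

View pics/s0.png

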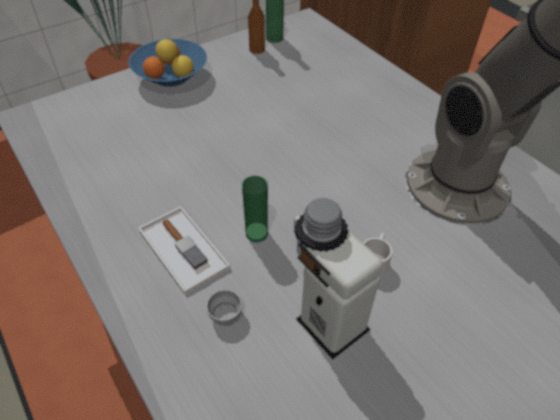

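View pics/t0.png

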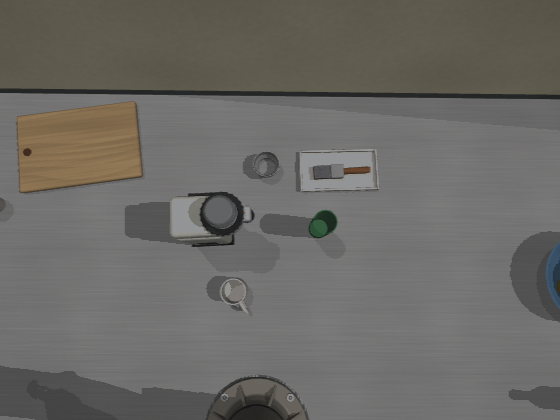

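Run:
```python
from h import *
np.set_printoptions(precision=4,suppress=True)
print(imaging.camera_params('top'))
for n,u,v in [('base',258,410),('foot',319,228),('rim',325,219),('bell',221,211),('chute',249,215),('funnel',266,165),('cup',234,291),('tr1',300,151),('tr2',377,190),('headcorner',171,198),('hc2',173,237)]:
    print(n,world('t0',u,v),world('t0',u,v,z=0))
for n in ('t0','s0'):
    q=np.load(f'pics/{n}.npz');big=cv2.resize
    im=q['im'][:,:,::-1]
    c=im[180:260,160:360] if n=='t0' else im[160:360,200:420]
    cv2.imwrite(f'pics/{n}c.png',cv2.resize(c,None,fx=4 if n=='t0' else 3,fy=4 if n=='t0' else 3,interpolation=cv2.INTER_CUBIC))
```

```text
{'K': array([[381.1202,   0.    , 282.2537],
       [  0.    , 381.1202, 206.4976],
       [  0.    ,   0.    ,   1.    ]]), 'R': array([[ 0.0077, -0.9999,  0.0097],
       [-0.9885, -0.0091, -0.151 ],
       [ 0.151 , -0.0085, -0.9885]]), 't': array([-0.0702,  0.615 ,  1.0455])}
base [ 0.0828 -0.0068  0.0845] [ 0.053  -0.0028  0.    ]
foot [ 0.558  -0.1737  0.0123] [ 0.5591 -0.175   0.    ]
rim [ 0.5806 -0.1875  0.0465] [ 0.5862 -0.1931  0.    ]
bell [0.5622 0.0673 0.3247] [0.6075 0.1171 0.    ]
chute [0.5625 0.0128 0.2606] [0.5962 0.0334 0.    ]
funnel [ 0.749  -0.0152  0.0035] [ 0.7499 -0.015   0.    ]
cup [0.3745 0.0719 0.0016] [0.3744 0.0721 0.    ]
tr1 [ 0.7906 -0.1176  0.0147] [ 0.7951 -0.1184  0.    ]
tr2 [ 0.6761 -0.3516 -0.0018] [ 0.6757 -0.3511  0.    ]
headcorner [0.6007 0.1936 0.2584] [0.6454 0.2678 0.    ]
hc2 [ 0.5289  0.2563 -0.0015] [0.5288 0.2559 0.    ]
```

View pics/t0c.png

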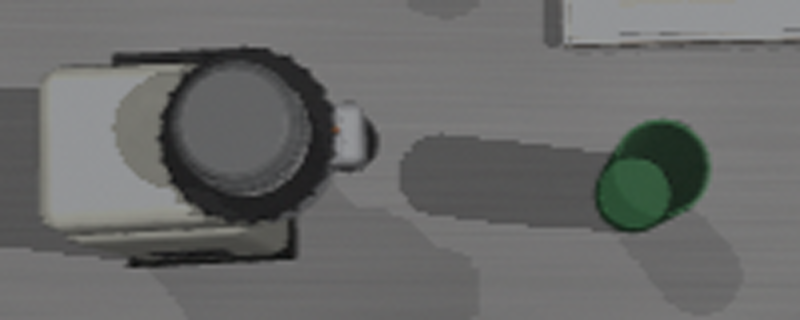

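View pics/s0c.png

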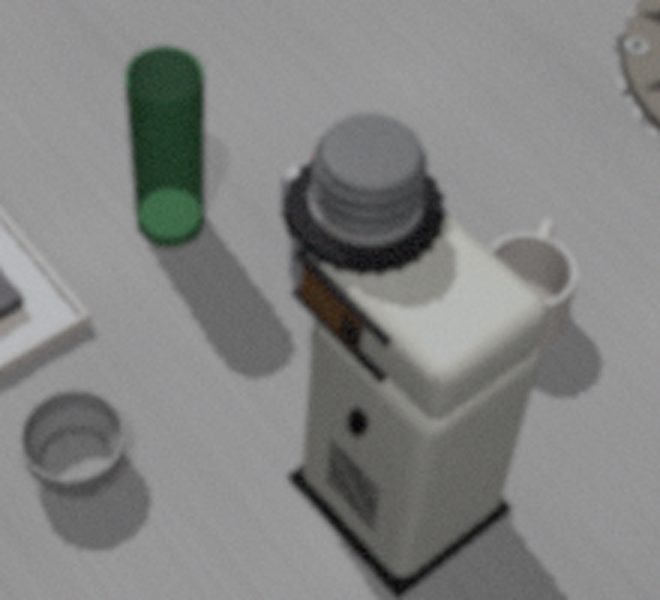

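Run:
```python
from h import *
np.set_printoptions(precision=4,suppress=True)
def cloud(f):
    q=np.load(f'pics/{f}.npz');v,u=np.mgrid[:420,:560];d=q['d']
    r=np.stack([u,v,np.ones_like(u)],-1).reshape(-1,3)@np.linalg.inv(q['K']).T*d.reshape(-1,1)
    return ((r-q['t'])@q['R'])[d.ravel()>0], q['im'].reshape(-1,3)[d.ravel()>0]
for f in('t0','s0'):
    P,C=cloud(f)
    box=(abs(P[:,0]-.57)<.2)&(P[:,1]>-.05)&(P[:,1]<.3)
    b=P[box&(P[:,2]>.32)&(P[:,2]<.335)]
    print(f,'bell',len(b),b.mean(0),cv2.minEnclosingCircle(b[:,:2].astype(np.float32)))
    h=P[box&(P[:,2]>.254)&(P[:,2]<.27)&(P[:,1]>.12)]
    print('head',h.mean(0),cv2.minAreaRect(h[:,:2].astype(np.float32)))
    c=P[box&(P[:,2]>.01)&(P[:,2]<.2)]
    print('column',cv2.minAreaRect(c[:,:2].astype(np.float32)))
    g=(C[:,1]>C[:,0]*1.5)&(abs(P[:,1]+.18)<.12)&(abs(P[:,0]-.56)<.12)
    G=P[g]; print('green',len(G),G[:,2].min(),G[:,2].max(),G.mean(0))
print('bell px',world('t0',219.5,210.5,z=.326),'foot',world('t0',318.5,228.5,z=.004),'rim',world('t0',324.8,222,z=.18))
print('s0 foot',world('s0',200+170/3,160+216/3,z=.004),'rim',world('s0',200+165/3,160+75/3,z=.18),'bell',world('s0',200+372/3,160+152/3,z=.326))
print('t base edge',world('t0',160+130/4,180+264/4,z=0),world('t0',160+297/4,180+258/4,z=0))
for u,v in[(290,477),(400,590),(508,508)]:print('s base',world('s0',200+u/3,160+v/3,z=0))
print('chute tip t',world('t0',160+378/4,180+142/4,z=.2))
for u,v in[(266,165),(234,291)]:print(world('t0',u,v,z=.0))
for u,v in[(300,151),(375,150),(377,190),(302,191)]:print('tray',world('t0',u,v,z=.016))
```

```text
t0 bell 658 [0.5641 0.0733 0.3253] ((0.5647719502449036, 0.07351598888635635), 0.031284622848033905)
head [0.5603 0.1566 0.2627] ((0.5622371435165405, 0.15640094876289368), (0.10098844766616821, 0.07632232457399368), 2.352116584777832)
column ((0.5812634229660034, 0.07783889025449753), (0.18210561573505402, 0.4226197898387909), 76.85186767578125)
green 474 0.005179855929168284 0.1852983578067879 [ 0.5611 -0.1719  0.0854]
s0 bell 696 [0.5678 0.0762 0.3246] ((0.5666995644569397, 0.07446780055761337), 0.03174959868192673)
head [0.5673 0.1594 0.2616] ((0.5652312636375427, 0.15867003798484802), (0.09990980476140976, 0.0799393579363823), 1.8135381937026978)
column ((0.5845842957496643, 0.09442347288131714), (0.21596641838550568, 0.42232346534729004), 77.05587768554688)
green 1239 0.0053649898241173045 0.18081973808597843 [ 0.5666 -0.1578  0.1116]
bell px [0.5631 0.0703 0.326 ] foot [ 0.5573 -0.1731  0.004 ] rim [ 0.557  -0.1706  0.18  ]
s0 foot [ 0.5574 -0.1716  0.004 ] rim [ 0.5595 -0.1673  0.18  ] bell [0.5667 0.0781 0.326 ]
t base edge [0.5029 0.1974 0.    ] [0.5083 0.075  0.    ]
s base [0.6188 0.0846 0.    ]
s base [0.6077 0.2008 0.    ]
s base [0.5024 0.1962 0.    ]
chute tip t [0.5692 0.0041 0.2   ]
[ 0.7499 -0.015   0.    ]
[0.3744 0.0721 0.    ]
tray [ 0.7902 -0.1176  0.016 ]
tray [ 0.7957 -0.3445  0.016 ]
tray [ 0.6725 -0.3469  0.016 ]
tray [ 0.6674 -0.1236  0.016 ]
```

Emit:
jog_arm([
  {"translation": [40,-10,80],"yaw": 0.1,"gripper": 85},
  {"translation": [80,-40,120],"yaw": 0.2,"gripper": 85},
  {"translation": [120,-70,165],"yaw": 0.227,"gripper": 85},
  {"translation": [155,-100,165],"yaw": 0.227,"gripper": 85},
  {"translation": [190,-130,165],"yaw": 0.227,"gripper": 85},
  {"translation": [224,-160,165],"yaw": 0.227,"gripper": 85},
  {"translation": [254,-190,165],"yaw": 0.227,"gripper": 85},
  {"translation": [284,-220,165],"yaw": 0.227,"gripper": 85},
  {"translation": [314,-250,165],"yaw": 0.227,"gripper": 85},
  {"translation": [340,-285,165],"yaw": 0.227,"gripper": 85},
])

```text
t: 0.93
ee_pos: [0.4651, 0.4283, 0.417]
tcp_rot: [-0.0, 0.026, 1.0, 0.0]
wrist_force: [0.1, 0.7, -0.2]
width: 0.999
gripper_force: 0.0
```

Emit:
jog_arm([
  {"translation": [0,-40,0],"yaw": 0,"gripper": 85},
  {"translation": [3,-80,0],"yaw": 0,"gripper": 85},
  {"translation": [6,-120,0],"yaw": 0,"gripper": 85},
  {"translation": [9,-160,0],"yaw": 0,"gripper": 85},
  {"translation": [12,-200,0],"yaw": 0,"gripper": 85},
  {"translation": [15,-240,0],"yaw": 0,"gripper": 85},
  {"translation": [18,-280,0],"yaw": 0,"gripper": 85},
  {"translation": [21,-320,0],"yaw": 0,"gripper": 85},
  {"translation": [24,-360,0],"yaw": 0,"gripper": 85},
  {"translation": [27,-400,0],"yaw": 0,"gripper": 85},
])

```text
t: 1.77
ee_pos: [0.4903, 0.0278, 0.4167]
tcp_rot: [-0.0, 0.026, 1.0, 0.0]
wrist_force: [1.1, -0.5, 0.4]
width: 0.998
gripper_force: 0.0
```

Emit:
jog_arm([
  {"translation": [2,-40,0],"yaw": 0,"gripper": 85},
  {"translation": [2,-80,0],"yaw": 0,"gripper": 85},
  {"translation": [2,-120,0],"yaw": 0,"gripper": 85},
  {"translation": [2,-160,0],"yaw": 0,"gripper": 85},
  {"translation": [2,-200,0],"yaw": 0,"gripper": 85},
  {"translation": [2,-240,0],"yaw": 0,"gripper": 85},
  {"translation": [2,-265,0],"yaw": 0,"gripper": 85},
  {"translation": [2,-265,0],"yaw": 0,"gripper": 85},
  {"translation": [2,-265,0],"yaw": 0,"gripper": 85},
])

```text
t: 2.52
ee_pos: [0.4923, -0.2365, 0.4164]
tcp_rot: [-0.0, 0.028, 1.0, -0.0]
wrist_force: [0.1, 0.7, -0.5]
width: 0.998
gripper_force: 0.0
```

Emit:
jog_arm([
  {"translation": [25,-25,0],"yaw": 0,"gripper": 85},
  {"translation": [50,-50,0],"yaw": 0,"gripper": 85},
  {"translation": [63,-64,-20],"yaw": 0,"gripper": 85},
  {"translation": [63,-64,-60],"yaw": 0,"gripper": 85},
  {"translation": [63,-64,-100],"yaw": 0,"gripper": 85},
  {"translation": [63,-64,-140],"yaw": 0,"gripper": 85},
  {"translation": [63,-64,-180],"yaw": 0,"gripper": 85},
  {"translation": [63,-64,-220],"yaw": 0,"gripper": 85},
  {"translation": [63,-64,-260],"yaw": 0,"gripper": 85},
  {"translation": [63,-64,-300],"yaw": 0,"gripper": 85},
])

```text
t: 3.35
ee_pos: [0.5561, -0.2972, 0.1148]
tcp_rot: [-0.0, 0.026, 1.0, 0.0]
wrist_force: [1.9, 0.1, 0.0]
width: 0.997
gripper_force: 0.0
```

Run:
```python
from h import *
o=readout.get_obs();print(o['ee_pos'],o['tcp_rot'],o['qpos'])
im,d,p=snap('scene','s1')
cv2.imwrite('pics/s1c.png',cv2.resize(im[100:300,130:390,::-1],None,fx=3,fy=3,interpolation=cv2.INTER_CUBIC))
```

```text
[ 0.55613214 -0.29719853  0.11477192] [-5.27624211e-05  2.55503137e-02  9.99673428e-01  4.65541046e-04] [-0.06081417  0.58616823  0.61367199  1.85038512 -0.4412395   0.84458501
  2.29361638]
```

View pics/s1c.png

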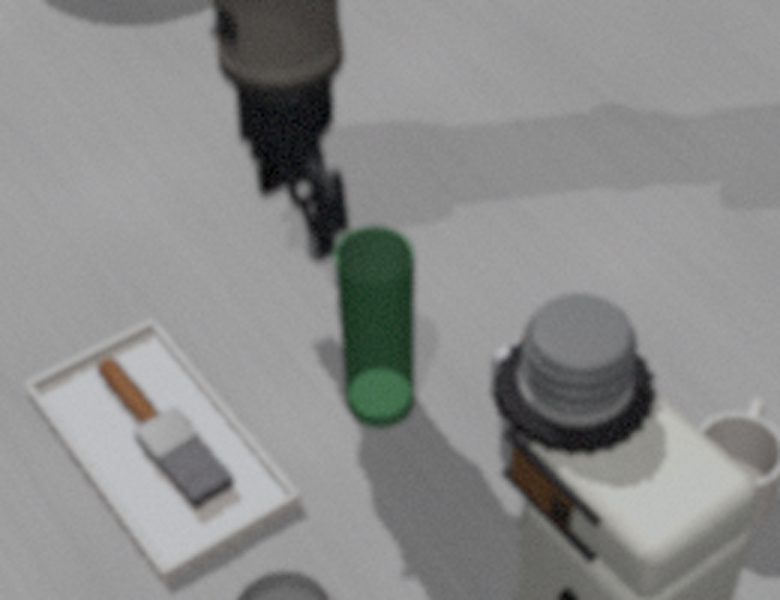

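Run:
```python
from h import *
tcp=np.array([.5561,-.2972,.1148]);n=np.array([.0515,.9987,0])
for f in ['s1']:
    q=np.load(f'pics/{f}.npz');v,u=np.mgrid[:420,:560];d=q['d'];m=d.ravel()>0
    P=((np.stack([u,v,np.ones_like(u)],-1).reshape(-1,3)@np.linalg.inv(q['K']).T*d.reshape(-1,1)-q['t'])@q['R'])[m]
    C=q['im'].reshape(-1,3)[m].astype(int)
    D=P-tcp; a=D@n; b=D[:,0]; k=(np.hypot(a,b)<.1)&(D[:,2]>-.035)&~(C[:,1]>C[:,0]*1.4)
    for z in np.arange(-.035,.25,.01):
        s=k&(D[:,2]>=z)&(D[:,2]<z+.01)
        if s.sum()>2: print(f'{z:.3f}',s.sum(),np.percentile(a[s],[50,90,98]).round(3),'x',np.percentile(b[s],[2,50,98]).round(3))
```

```text
-0.015 23 [-0.042  0.052  0.054] x [-0.008  0.005  0.013]
-0.005 51 [-0.041  0.055  0.057] x [-0.009  0.007  0.016]
0.005 44 [0.048 0.056 0.057] x [-0.005  0.006  0.015]
0.015 29 [-0.042  0.055  0.058] x [-0.002  0.008  0.016]
0.025 27 [-0.038  0.056  0.07 ] x [0.004 0.012 0.018]
0.035 77 [0.066 0.074 0.076] x [-0.003  0.01   0.019]
0.045 66 [0.042 0.072 0.074] x [-0.006  0.015  0.021]
0.055 80 [0.063 0.096 0.098] x [-0.006  0.014  0.022]
0.065 84 [0.038 0.071 0.072] x [-0.012  0.014  0.022]
0.075 85 [0.042 0.069 0.071] x [-0.016  0.013  0.022]
0.085 107 [0.053 0.067 0.069] x [-0.005  0.006  0.017]
0.095 38 [0.036 0.039 0.04 ] x [-0.01   0.008  0.037]
0.105 97 [0.032 0.038 0.039] x [-0.023  0.017  0.04 ]
0.115 94 [0.031 0.037 0.039] x [-0.02  0.02  0.04]
0.125 97 [0.03  0.037 0.038] x [-0.025  0.021  0.04 ]
0.135 122 [0.03  0.036 0.038] x [-0.025  0.018  0.04 ]
0.145 57 [0.027 0.035 0.036] x [-0.017  0.022  0.039]
0.155 39 [0.04  0.046 0.047] x [-0.025  0.021  0.049]
0.165 152 [0.038 0.046 0.047] x [-0.029  0.025  0.049]
0.175 175 [0.037 0.046 0.048] x [-0.035  0.025  0.049]
0.185 149 [0.038 0.045 0.047] x [-0.029  0.022  0.047]
0.195 128 [0.04  0.045 0.047] x [-0.028  0.018  0.047]
0.205 148 [0.038 0.045 0.047] x [-0.031  0.021  0.051]
0.215 177 [0.036 0.045 0.046] x [-0.029  0.027  0.059]
0.225 168 [0.037 0.045 0.046] x [-0.028  0.025  0.05 ]
0.235 164 [0.038 0.045 0.046] x [-0.029  0.024  0.047]
0.245 104 [0.04  0.045 0.047] x [-0.026  0.021  0.047]
```

Run:
```python
from h import *
p=imaging.camera_params('scene');c=-p['R'].T@p['t'];print('scene cam',c)
im,d,p=snap('wrist','w1')
c=-p['R'].T@p['t'];print('wrist cam',c,p['R'][2], p['K'][0,0])
```

```text
scene cam [0.98210346 0.52346739 1.01059842]
wrist cam [ 0.48086606 -0.29183575  0.22658752] [ 0.28012381 -0.01013128 -0.95991042] 338.16132158084105
```

View pics/w1.png

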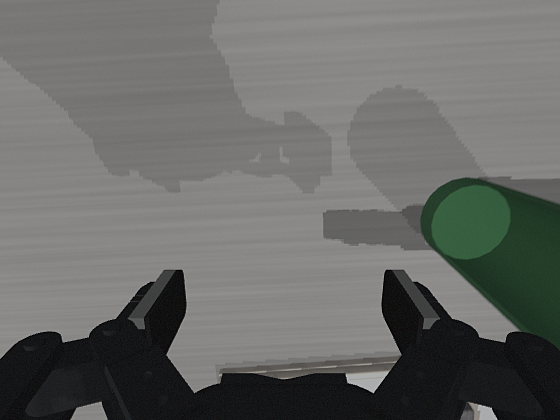

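Run:
```python
from h import *
tcp=np.array([.5561,-.2972,.1148]);n=np.array([.0515,.9987,0]);m_=np.array([.9987,-.0515,0])
q=np.load('pics/w1.npz');v,u=np.mgrid[:420,:560];d=q['d'];m=d.ravel()>0
P=((np.stack([u,v,np.ones_like(u)],-1).reshape(-1,3)@np.linalg.inv(q['K']).T*d.reshape(-1,1)-q['t'])@q['R'])[m]
C=q['im'].reshape(-1,3)[m].astype(int)
D=P-tcp;a=D@n;b=D@m_
k=(D[:,2]>-.05)&(abs(a)<.12)&~(C[:,1]>C[:,0]*1.4)
print('valid',m.mean(),k.sum())
print('rows z bins; columns |a| bins of 8mm: 2pct b (mm) / count, right side a>0')
E=np.arange(.03,.096,.008)
print('a  ',(E*1000).round())
for z in np.arange(-.03,.1,.01):
    r=[]
    for e in E:
        s=k&(D[:,2]>=z)&(D[:,2]<z+.01)&(a>=e)&(a<e+.008)
        r.append(f'{np.percentile(b[s],5)*1000:5.0f}/{s.sum():<4d}' if s.sum()>5 else '    -     ')
    print(f'{z:.2f}',' '.join(r))
```

```text
valid 0.9962414965986395 43073
rows z bins; columns |a| bins of 8mm: 2pct b (mm) / count, right side a>0
a   [30. 38. 46. 54. 62. 70. 78. 86. 94.]
-0.03     -          -          -          -          -          -          -          -         11/25  
-0.02     -        -14/306    -14/56     -10/10       -          -          -          -         12/29  
-0.01     -        -14/488    -14/166    -10/121      -          -          -          -          -     
0.00     -        -14/620    -14/215    -10/164      -          -          -          -          -     
0.01     -        -14/629    -14/365    -10/73       -          -          -          -          -     
0.02     -        -15/119    -16/524    -15/293    -15/256    -15/44       -          -          -     
0.03   -19/21     -15/423    -15/936    -10/1850   -15/2544   -16/542      -          -          -     
0.04   -20/952    -20/644    -15/67     -15/161    -15/1048   -15/38       -          -          -     
0.05   -20/1109   -20/131      -        -15/301    -15/86       -          -          -          -     
0.06   -20/31       -          -          -          -          -          -          -          -     
0.07     -          -          -          -          -          -          -          -          -     
0.08     -          -          -          -          -          -          -          -          -     
0.09     -          -          -          -          -          -          -          -          -
```

Emit:
jog_arm([
  {"translation": [-5,-3,-20],"yaw": 0,"gripper": 85},
  {"translation": [-5,-3,-40],"yaw": 0,"gripper": 85},
  {"translation": [-5,-3,-60],"yaw": 0,"gripper": 85},
  {"translation": [-5,-3,-75],"yaw": 0,"gripper": 85},
  {"translation": [-5,-3,-85],"yaw": 0,"gripper": 85},
  {"translation": [-5,-3,-88],"yaw": 0,"gripper": 85},
  {"translation": [-5,-3,-88],"yaw": 0,"gripper": 85},
])

```text
t: 4.03
ee_pos: [0.5511, -0.3021, 0.0291]
tcp_rot: [-0.0, 0.026, 1.0, 0.0]
wrist_force: [0.4, -0.1, -0.0]
width: 0.995
gripper_force: 0.0
```

```bash
cat >> h.py <<'E'
def cloud(f):
    q=np.load(f'pics/{f}.npz');v,u=np.mgrid[:420,:560];d=q['d'];m=d.ravel()>0
    P=((np.stack([u,v,np.ones_like(u)],-1).reshape(-1,3)@np.linalg.inv(q['K']).T*d.reshape(-1,1)-q['t'])@q['R'])[m]
    return P,q['im'].reshape(-1,3)[m].astype(int)
def tumbler(f):
    "green centroid of outer wall low/high -> tilt"
    P,C=cloud(f); g=(C[:,1]>C[:,0]*1.5)&(abs(P[:,1]+.1)<.3)&(abs(P[:,0]-.56)<.12)&(C[:,1]>C[:,2]*1.2);G=P[g]
    c=[]
    for z in(.03,.06,.09,.12,.15):
        s=G[abs(G[:,2]-z)<.015]
        if len(s)>8:c.append(np.r_[z,np.median(s,0)[:2],np.percentile(s[:,1],98),len(s)])
    return np.array(c)
E
python3 - <<'E'
from h import *
np.set_printoptions(precision=4,suppress=True)
print(tumbler('s0'));snap('scene','s2');print(tumbler('s2'))
P,C=cloud('s2');o=readout.get_obs();print(o['ee_pos'],o['wrist_force'])
D=P-o['ee_pos'];a=D@[.0515,.9987,0];k=(np.hypot(a,D[:,0])<.09)&(D[:,2]>-.025)&~(C[:,1]>C[:,0]*1.3)&(C.max(1)<70)&(a>.02)
for z in np.arange(-.025,.12,.005):
    s=k&(D[:,2]>=z)&(D[:,2]<z+.005)
    if s.sum()>2: print(f'{z:.3f}',s.sum(),np.percentile(a[s],[50,90,98]).round(3))
E
```

```text
[[  0.03     0.5738  -0.1463  -0.1409 150.    ]
 [  0.06     0.5747  -0.1462  -0.14   150.    ]
 [  0.09     0.5744  -0.1462  -0.1396 161.    ]
 [  0.12     0.5678  -0.1493  -0.1397 225.    ]
 [  0.15     0.5599  -0.1637  -0.1399 351.    ]]
[[  0.03     0.5742  -0.1466  -0.1411 147.    ]
 [  0.06     0.5753  -0.1459  -0.1403 153.    ]
 [  0.09     0.5755  -0.1459  -0.1398 170.    ]
 [  0.12     0.5697  -0.1506  -0.1401 236.    ]
 [  0.15     0.5627  -0.1696  -0.1401 383.    ]]
[ 0.5513 -0.3023  0.0297] [ 0.1584  1.1292 -0.0933]
-0.005 5 [0.055 0.056 0.056]
0.000 5 [0.055 0.057 0.058]
0.005 5 [0.056 0.058 0.059]
0.010 3 [0.055 0.056 0.056]
0.030 5 [0.055 0.066 0.071]
0.035 11 [0.061 0.072 0.075]
0.040 13 [0.066 0.073 0.074]
0.045 10 [0.046 0.073 0.073]
0.050 14 [0.041 0.066 0.072]
0.055 10 [0.05  0.073 0.073]
0.060 15 [0.056 0.073 0.073]
0.065 18 [0.049 0.072 0.074]
0.070 20 [0.034 0.071 0.072]
0.075 16 [0.036 0.069 0.07 ]
0.080 25 [0.042 0.069 0.071]
0.085 40 [0.046 0.064 0.067]
0.090 24 [0.037 0.063 0.067]
0.095 9 [0.037 0.038 0.039]
0.100 16 [0.034 0.038 0.039]
0.105 26 [0.034 0.038 0.04 ]
0.110 33 [0.033 0.037 0.038]
0.115 35 [0.034 0.038 0.04 ]
```

Emit:
jog_arm([
  {"translation": [0.5,8,-4],"yaw": 0,"gripper": 85},
  {"translation": [1,16,-8],"yaw": 0,"gripper": 85},
  {"translation": [1,20,-8],"yaw": 0,"gripper": 85},
  {"translation": [1,22,-8],"yaw": 0,"gripper": 85},
  {"translation": [1,24,-8.3],"yaw": 0,"gripper": 85},
  {"translation": [1,26,-8.8],"yaw": 0,"gripper": 85},
  {"translation": [1,28,-9.3],"yaw": 0,"gripper": 85},
  {"translation": [1.5,30,-9.8],"yaw": 0,"gripper": 85},
  {"translation": [1.5,32,-10.3],"yaw": 0,"gripper": 85},
  {"translation": [1.5,34,-10.8],"yaw": 0,"gripper": 85},
])

```text
t: 4.92
ee_pos: [0.5524, -0.2683, 0.0181]
tcp_rot: [0.0, 0.027, 1.0, -0.0]
wrist_force: [-0.3, -2.2, 0.8]
width: 0.991
gripper_force: 0.9
```

Run:
```python
from h import *
np.set_printoptions(precision=4,suppress=True)
snap('scene','s3');print(tumbler('s3'));o=readout.get_obs();print(o['ee_pos'],o['wrist_force'],o['t'])
```

```text
[[  0.03     0.5752  -0.1396  -0.1343 153.    ]
 [  0.06     0.5743  -0.1394  -0.1337 153.    ]
 [  0.09     0.5759  -0.1398  -0.1338 176.    ]
 [  0.12     0.5687  -0.1437  -0.1327 246.    ]
 [  0.15     0.5612  -0.1629  -0.1336 393.    ]]
[ 0.5524 -0.2678  0.0179] [ 0.3689 -1.8533  1.5512] 4.9667
```

Emit:
jog_arm([
  {"translation": [0,-4,0],"yaw": 0,"gripper": 85},
  {"translation": [0,-4,4],"yaw": 0,"gripper": 85},
  {"translation": [0,-1,4],"yaw": 0,"gripper": 85},
  {"translation": [0,2,3.5],"yaw": 0,"gripper": 85},
  {"translation": [0.3,6,2.9],"yaw": 0,"gripper": 85},
  {"translation": [0.6,12,2.2],"yaw": 0,"gripper": 85},
  {"translation": [0.9,18,1.5],"yaw": 0,"gripper": 85},
  {"translation": [1.2,24,0.8],"yaw": 0,"gripper": 85},
  {"translation": [1.5,30,0.1],"yaw": 0,"gripper": 85},
  {"translation": [1.8,36,-0.6],"yaw": 0,"gripper": 85},
])

```text
t: 5.8
ee_pos: [0.5542, -0.2314, 0.0173]
tcp_rot: [-0.0, 0.026, 1.0, 0.0]
wrist_force: [0.3, -2.4, 0.8]
width: 0.991
gripper_force: 0.9
```

Run:
```python
from h import *
np.set_printoptions(precision=4,suppress=True)
snap('scene','s4');print(tumbler('s4'));o=readout.get_obs();print(o['ee_pos'],o['wrist_force'],o['t'])
```

```text
[[  0.03     0.5756  -0.1023  -0.0978 153.    ]
 [  0.06     0.5761  -0.103   -0.0974 156.    ]
 [  0.09     0.5776  -0.1034  -0.0962 178.    ]
 [  0.12     0.5687  -0.1105  -0.0966 257.    ]
 [  0.15     0.562   -0.1253  -0.0963 393.    ]]
[ 0.5544 -0.2299  0.017 ] [ 0.1195  0.1249 -0.6656] 5.85
```

Emit:
jog_arm([
  {"translation": [0,-4,0],"yaw": 0,"gripper": 85},
  {"translation": [0,-4,4.5],"yaw": 0,"gripper": 85},
  {"translation": [0,-1,4.5],"yaw": 0,"gripper": 85},
  {"translation": [0.1,2,4],"yaw": 0,"gripper": 85},
  {"translation": [0.3,7,3.4],"yaw": 0,"gripper": 85},
  {"translation": [0.7,14,2.7],"yaw": 0,"gripper": 85},
  {"translation": [1.1,21,2],"yaw": 0,"gripper": 85},
  {"translation": [1.4,28,1.3],"yaw": 0,"gripper": 85},
  {"translation": [1.8,35,0.6],"yaw": 0,"gripper": 85},
  {"translation": [2.2,42,0],"yaw": 0,"gripper": 85},
])

```text
t: 6.68
ee_pos: [0.5564, -0.1892, 0.0173]
tcp_rot: [-0.0, 0.026, 1.0, 0.0]
wrist_force: [0.6, -1.7, 1.0]
width: 0.995
gripper_force: 0.3
```

Emit:
jog_arm([
  {"translation": [0,-4,0],"yaw": 0,"gripper": 85},
  {"translation": [0,-4,4.5],"yaw": 0,"gripper": 85},
  {"translation": [0,-1,4.5],"yaw": 0,"gripper": 85},
  {"translation": [0.1,2,4],"yaw": 0,"gripper": 85},
  {"translation": [0.3,7,3.4],"yaw": 0,"gripper": 85},
  {"translation": [0.7,14,2.7],"yaw": 0,"gripper": 85},
  {"translation": [1.1,21,2],"yaw": 0,"gripper": 85},
  {"translation": [1.4,28,1.3],"yaw": 0,"gripper": 85},
  {"translation": [1.8,35,0.6],"yaw": 0,"gripper": 85},
  {"translation": [2.2,42,0],"yaw": 0,"gripper": 85},
])

```text
t: 7.52
ee_pos: [0.5586, -0.1473, 0.0173]
tcp_rot: [-0.0, 0.026, 1.0, 0.0]
wrist_force: [-1.1, -1.5, 0.6]
width: 0.993
gripper_force: 0.3
```

Run:
```python
from h import *
np.set_printoptions(precision=4,suppress=True)
a=snap('scene','s5');b=snap('top','t5');print(tumbler('s5'));o=readout.get_obs();print(o['ee_pos'],o['wrist_force'],o['t'])
cv2.imwrite('pics/c5.png',np.hstack([cv2.resize(x[r:r+160,c:c+160,::-1],(400,400)) for x,r,c in((a[0],150,210),(b[0],150,190))]))
```

```text
[[  0.03     0.5788  -0.0203  -0.0141 161.    ]
 [  0.06     0.5782  -0.0198  -0.0141 157.    ]
 [  0.09     0.5812  -0.0217  -0.0131 179.    ]
 [  0.12     0.5744  -0.0314  -0.0136 265.    ]
 [  0.15     0.568   -0.0436  -0.0129 335.    ]]
[ 0.5587 -0.1463  0.0171] [ 0.4558  0.1121 -0.1982] 7.6167
```

View pics/c5.png

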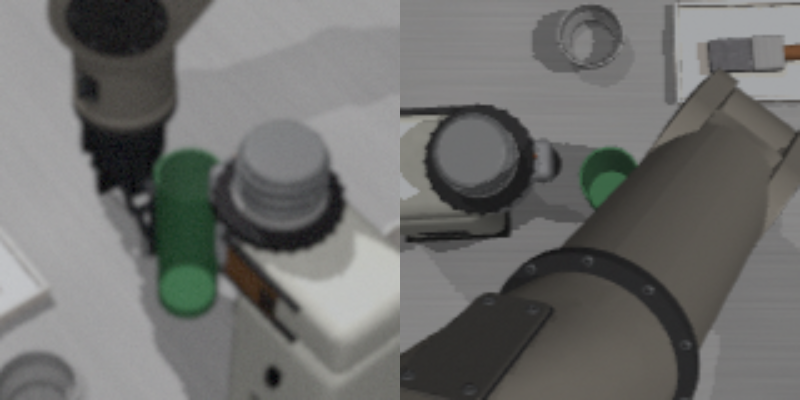

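Run:
```python
from h import *
P,C=cloud('t5')
for x in np.arange(.3,.66,.04):
    print(f'{x:.2f}',[ (lambda s: round(float(np.median(s)),2) if len(s)>3 else None)(P[(abs(P[:,0]-x)<.02)&(abs(P[:,1]-y)<.02)&(P[:,2]>.34)][:,2]) for y in np.arange(-.2,.2,.04)])
print(readout.get_obs()['qpos'].round(2))
P,C=cloud('t0');s=(P[:,1]<.03)&(P[:,1]>-.03)&(P[:,2]>.19)&(abs(P[:,0]-.57)<.05);Q=P[s]
print('chute region',len(Q),Q.min(0),Q.max(0)); 
for y in np.arange(0,.03,.005):
    r=Q[(Q[:,1]>=y)&(Q[:,1]<y+.005)]
    if len(r): print(round(y,3),len(r),r[:,0].min(),r[:,0].max(),r[:,2].mean())
```

```text
0.30 [None, None, None, None, 0.65, 0.72, None, 0.77, 0.76, None]
0.34 [None, None, None, None, 0.67, 0.77, 0.79, 0.78, 0.77, 0.76]
0.38 [None, None, None, 0.61, 0.67, 0.76, 0.77, 0.76, 0.76, None]
0.42 [None, None, 0.56, 0.62, 0.66, 0.69, 0.71, 0.72, 0.73, None]
0.46 [None, 0.46, 0.54, 0.59, 0.62, 0.62, None, None, None, None]
0.50 [None, 0.44, 0.5, 0.54, 0.55, None, None, None, None, None]
0.54 [0.4, 0.42, 0.46, 0.47, 0.47, None, None, None, None, None]
0.58 [0.37, 0.38, 0.41, 0.42, None, None, None, None, None, None]
0.62 [None, 0.36, 0.38, None, None, None, None, None, None, None]
[-0.26  0.66  0.52  2.01 -0.56  0.62  2.16]
chute region 202 [0.54241879 0.00368673 0.21523567] [0.58407649 0.02986429 0.27869164]
0.0 5 0.5636245420568727 0.5723419550011556 0.2214610125433368
0.005 27 0.5555767757515409 0.5795938151580049 0.2271803532612109
0.01 40 0.550662248222669 0.5840764854424041 0.25243177287595475
0.015 43 0.5495721728641861 0.5838729862939465 0.2562439555695195
0.02 39 0.5495372957285637 0.5840242673047139 0.256947646382459
0.025 48 0.5424187861841704 0.5836227267812433 0.271029086033423
```

Run:
```python
from h import *
for f in('s5','t5'):
    P,C=cloud(f);tcp=np.array([.5587,-.1465,0])
    # robot points: above z .13, not grinder, not green
    rob=(P[:,2]>.12)&(np.hypot(P[:,0]-.566,P[:,1]-.074)>.062)&~((P[:,1]>.0)&(P[:,2]<.35))&~(C[:,1]>C[:,0]*1.25)
    R=P[rob&(P[:,0]>.3)&(P[:,0]<.8)&(abs(P[:,1])<.3)]+[.003,.067,0]
    for nm,r,top in(('bellows',.035,.326),('chamber',.05,.27)):
        dh=np.maximum(np.hypot(R[:,0]-.566,R[:,1]-.074)-r,0);dz=np.maximum(R[:,2]-top,0)
        d=np.hypot(dh,dz);o=np.argsort(d)[:200:40];print(f,nm,[(round(float(d[i]),3),R[i].round(3).tolist()) for i in o])
    s=R[(R[:,2]<.45)&(abs(R[:,0]-.56)<.08)]
    for z in np.arange(.14,.46,.04):
        q=s[abs(s[:,2]-z)<.02]
        if len(q)>5:print(round(z,2),len(q),'ymax',np.percentile(q[:,1],97).round(3),'xrange',np.percentile(q[:,0],[3,97]).round(3))
```

```text
s5 bellows [(0.02, [0.538, 0.028, 0.181]), (0.045, [0.546, -0.003, 0.326]), (0.047, [0.553, -0.007, 0.324]), (0.048, [0.559, -0.008, 0.334]), (0.05, [0.568, -0.009, 0.339])]
s5 chamber [(0.005, [0.538, 0.028, 0.181]), (0.049, [0.568, -0.02, 0.292]), (0.053, [0.556, -0.008, 0.312]), (0.056, [0.557, -0.031, 0.188]), (0.057, [0.581, -0.021, 0.304])]
0.14 296 ymax -0.042 xrange [0.542 0.601]
0.18 331 ymax -0.004 xrange [0.533 0.611]
0.22 524 ymax -0.034 xrange [0.536 0.612]
0.26 398 ymax -0.034 xrange [0.543 0.611]
0.3 551 ymax -0.009 xrange [0.557 0.632]
0.34 1067 ymax 0.002 xrange [0.542 0.635]
0.38 1478 ymax 0.007 xrange [0.528 0.622]
0.42 1481 ymax 0.018 xrange [0.501 0.595]
t5 bellows [(0.034, [0.589, 0.009, 0.179]), (0.112, [0.566, -0.017, 0.424]), (0.117, [0.612, -0.052, 0.39]), (0.119, [0.604, -0.049, 0.4]), (0.121, [0.604, -0.051, 0.4])]
t5 chamber [(0.019, [0.589, 0.009, 0.179]), (0.139, [0.627, -0.064, 0.366]), (0.144, [0.624, -0.082, 0.355]), (0.146, [0.606, -0.078, 0.369]), (0.148, [0.61, -0.068, 0.379])]
0.34 91 ymax -0.068 xrange [0.569 0.631]
0.38 596 ymax -0.05 xrange [0.551 0.622]
0.42 943 ymax -0.019 xrange [0.505 0.594]
```

Emit:
jog_arm([
  {"translation": [0,-4,0],"yaw": 0,"gripper": 85},
  {"translation": [0,-4,4.5],"yaw": 0,"gripper": 85},
  {"translation": [0,-1,4.5],"yaw": 0,"gripper": 85},
  {"translation": [0.1,2,4],"yaw": 0,"gripper": 85},
  {"translation": [0.3,7,3.4],"yaw": 0,"gripper": 85},
  {"translation": [0.7,14,2.7],"yaw": 0,"gripper": 85},
  {"translation": [1.1,21,2],"yaw": 0,"gripper": 85},
  {"translation": [1.4,28,1.3],"yaw": 0,"gripper": 85},
  {"translation": [1.8,35,0.6],"yaw": 0,"gripper": 85},
  {"translation": [2.2,41,0],"yaw": 0,"gripper": 85},
])

```text
t: 8.45
ee_pos: [0.5608, -0.106, 0.0172]
tcp_rot: [-0.0, 0.026, 1.0, 0.0]
wrist_force: [0.7, -1.4, 0.8]
width: 0.999
gripper_force: 0.3
```

Run:
```python
from h import *
np.set_printoptions(precision=4,suppress=True)
a=snap('scene','s6');print(tumbler('s6'));o=readout.get_obs();print(o['ee_pos'],o['wrist_force'],o['t'])
```

```text
[[  0.03     0.5836   0.0187   0.0273 135.    ]
 [  0.06     0.5835   0.0191   0.0271 139.    ]
 [  0.09     0.5848   0.018    0.0276 162.    ]
 [  0.12     0.585    0.0067   0.0259 187.    ]
 [  0.15     0.5866  -0.0003   0.0209 183.    ]]
[ 0.5609 -0.1048  0.017 ] [-0.3146  1.0644  0.4801] 8.5
```

Emit:
jog_arm([
  {"translation": [0,-4,0],"yaw": 0,"gripper": 85},
  {"translation": [0,-4,4.5],"yaw": 0,"gripper": 85},
  {"translation": [0,-1,4.5],"yaw": 0,"gripper": 85},
  {"translation": [0.1,2,4],"yaw": 0,"gripper": 85},
  {"translation": [0.3,6,3.3],"yaw": 0,"gripper": 85},
  {"translation": [0.6,11,2.5],"yaw": 0,"gripper": 85},
  {"translation": [0.9,16,1.6],"yaw": 0,"gripper": 85},
  {"translation": [1.1,20,0.9],"yaw": 0,"gripper": 85},
  {"translation": [1.2,23,0.4],"yaw": 0,"gripper": 85},
  {"translation": [1.3,25,0],"yaw": 0,"gripper": 85},
])

```text
t: 9.33
ee_pos: [0.562, -0.0816, 0.0173]
tcp_rot: [-0.0, 0.026, 1.0, -0.0]
wrist_force: [0.8, -1.3, 1.0]
width: 0.997
gripper_force: 0.3
```

Emit:
jog_arm([
  {"translation": [0,0,0],"yaw": 0,"gripper": 85},
  {"translation": [0,-5,0],"yaw": 0,"gripper": 85},
  {"translation": [-1,-20,0],"yaw": 0,"gripper": 85},
  {"translation": [-2,-45,0],"yaw": 0,"gripper": 85},
  {"translation": [-3,-70,0],"yaw": 0,"gripper": 85},
  {"translation": [-4,-100,20],"yaw": 0,"gripper": 85},
  {"translation": [-4,-120,50],"yaw": 0,"gripper": 85},
  {"translation": [-4,-140,85],"yaw": 0,"gripper": 85},
  {"translation": [-4,-150,120],"yaw": 0,"gripper": 85},
  {"translation": [-4,-150,160],"yaw": 0,"gripper": 85},
])

```text
t: 10.17
ee_pos: [0.5565, -0.2357, 0.1786]
tcp_rot: [-0.001, 0.028, 1.0, -0.001]
wrist_force: [1.9, 0.8, -0.1]
width: 0.996
gripper_force: 0.0
```

Run:
```python
from h import *
np.set_printoptions(precision=4,suppress=True)
a=snap('scene','s7');b=snap('top','t7');print(tumbler('s7'));o=readout.get_obs();print(o['ee_pos'],o['wrist_force'],o['t'])
cv2.imwrite('pics/c7.png',np.hstack([cv2.resize(x[r:r+110,c:c+110,::-1],(400,400),interpolation=cv2.INTER_CUBIC) for x,r,c in((a[0],180,250),(b[0],165,190))]))
```

```text
[[  0.03     0.5894   0.0368   0.047   92.    ]
 [  0.06     0.59     0.0376   0.047   95.    ]
 [  0.09     0.5896   0.0377   0.0475 104.    ]
 [  0.12     0.5899   0.0372   0.047  109.    ]
 [  0.15     0.5908   0.0283   0.0434 104.    ]]
[ 0.5598 -0.235   0.1831] [ 1.253   0.0212 -1.5253] 10.2667
```

View pics/c7.png

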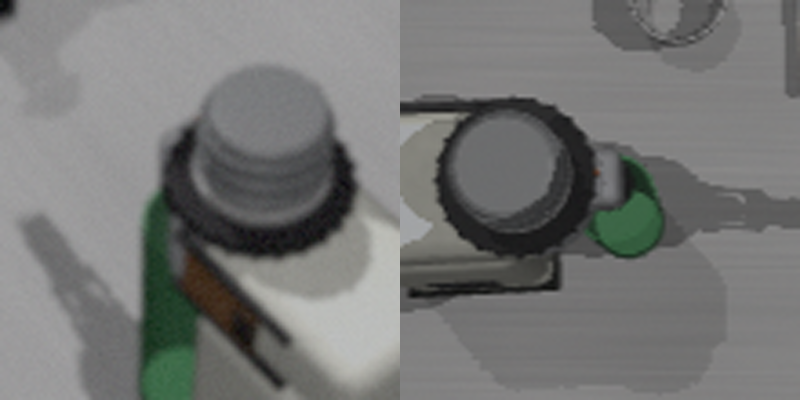

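Run:
```python
from h import *
print(world('t7',190+227/3.636,165+219/3.636,z=.004),world('s7',250+168/3.636,180+372/3.636,z=.004))
# green foot blob edges in top view
q=np.load('pics/t7.npz');im=q['im'].astype(int);g=((im[:,:,1]>im[:,:,0]*1.4)&(im[:,:,1]>60)).astype(np.uint8)
v,u=np.nonzero(g);s=(u>230)&(u<290)&(v>195)&(v<250);print(u[s].min(),u[s].max(),v[s].min(),v[s].max())
for V in range(v[s].min(),v[s].max()+1,2):
    k=s&(v==V);print(V,u[k].min(),u[k].max(),end='; ')
```

```text
[0.56527534 0.02233296 0.004     ] [0.56409245 0.00786159 0.004     ]
241 261 208 234
208 251 252; 210 255 255; 212 257 257; 214 258 258; 216 259 259; 218 254 259; 220 252 260; 222 250 260; 224 243 261; 226 243 261; 228 241 261; 230 243 260; 232 246 258; 234 250 255;
```

Emit:
jog_arm([
  {"translation": [0,0,40],"yaw": 0,"gripper": 0},
  {"translation": [0,0,80],"yaw": 0,"gripper": 0},
  {"translation": [0,0,120],"yaw": 0,"gripper": 0},
  {"translation": [0,0,160],"yaw": 0,"gripper": 0},
  {"translation": [0,0,200],"yaw": 0,"gripper": 0},
  {"translation": [0,10,237],"yaw": 0,"gripper": 0},
  {"translation": [2,45,237],"yaw": 0,"gripper": 0},
  {"translation": [4,80,237],"yaw": 0,"gripper": 0},
  {"translation": [5,115,237],"yaw": 0,"gripper": 0},
  {"translation": [5,150,237],"yaw": 0,"gripper": 0},
])

```text
t: 11.1
ee_pos: [0.5627, -0.0811, 0.4144]
tcp_rot: [0.0, 0.027, 1.0, 0.0]
wrist_force: [1.2, -0.2, 0.0]
width: 0.004
gripper_force: 0.0
```

Emit:
jog_arm([
  {"translation": [0,40,0],"yaw": 0,"gripper": 0},
  {"translation": [0,80,0],"yaw": 0,"gripper": 0},
  {"translation": [0,120,0],"yaw": 0,"gripper": 0},
  {"translation": [0,150,0],"yaw": 0,"gripper": 0},
  {"translation": [0,158,0],"yaw": 0,"gripper": 0},
  {"translation": [0,158,0],"yaw": 0,"gripper": 0},
  {"translation": [0,158,0],"yaw": 0,"gripper": 0},
])

```text
t: 11.68
ee_pos: [0.563, 0.0751, 0.4142]
tcp_rot: [-0.0, 0.026, 1.0, -0.0]
wrist_force: [-0.6, -0.9, 0.3]
width: 0.002
gripper_force: 0.0
```

Emit:
jog_arm([
  {"translation": [2,-1,-25],"yaw": 0,"gripper": 0},
  {"translation": [2,-1,-45],"yaw": 0,"gripper": 0},
  {"translation": [2,-1,-55],"yaw": 0,"gripper": 0},
  {"translation": [2,-1,-60],"yaw": 0,"gripper": 0},
  {"translation": [2,-1,-64],"yaw": 0,"gripper": 0},
  {"translation": [2,-1,-68],"yaw": 0,"gripper": 0},
  {"translation": [2,-1,-72],"yaw": 0,"gripper": 0},
  {"translation": [2,-1,-76],"yaw": 0,"gripper": 0},
  {"translation": [2,-1,-80],"yaw": 0,"gripper": 0},
  {"translation": [2,-1,-80],"yaw": 0,"gripper": 0},
])

```text
t: 12.52
ee_pos: [0.5652, 0.0747, 0.3341]
tcp_rot: [0.0, 0.026, 1.0, -0.0]
wrist_force: [2.0, -2.1, 4.5]
width: 0.003
gripper_force: 2.1
```

Emit:
jog_arm([
  {"translation": [0,0,-2],"yaw": 0,"gripper": 0},
  {"translation": [0,0,-4],"yaw": 0,"gripper": 0},
  {"translation": [0,0,-6],"yaw": 0,"gripper": 0},
  {"translation": [0,0,-7],"yaw": 0,"gripper": 0},
  {"translation": [0,0,-7],"yaw": 0,"gripper": 0},
])

```text
t: 12.93
ee_pos: [0.5653, 0.0747, 0.3275]
tcp_rot: [0.0, 0.026, 1.0, -0.0]
wrist_force: [1.1, -2.3, 6.2]
width: 0.003
gripper_force: 3.1
```

Near the stop; a little further until the force shows the hard end.

Emit:
jog_arm([
  {"translation": [0,0,-1],"yaw": 0,"gripper": 0},
  {"translation": [0,0,-1.5],"yaw": 0,"gripper": 0},
  {"translation": [0,0,-2],"yaw": 0,"gripper": 0},
  {"translation": [0,0,-2],"yaw": 0,"gripper": 0},
])

```text
t: 13.27
ee_pos: [0.5655, 0.0747, 0.3266]
tcp_rot: [0.001, 0.026, 1.0, 0.0]
wrist_force: [-4.0, -2.7, 19.9]
width: 0.003
gripper_force: 10.1
```

Emit:
jog_arm([
  {"translation": [0,0,4],"yaw": 0,"gripper": 0},
  {"translation": [0,0,12],"yaw": 0,"gripper": 0},
  {"translation": [0,0,20],"yaw": 0,"gripper": 0},
  {"translation": [0,0,35],"yaw": 0,"gripper": 0},
  {"translation": [0,0,60],"yaw": 0,"gripper": 0},
  {"translation": [0,0,90],"yaw": 0,"gripper": 0},
  {"translation": [0,-30,100],"yaw": 0,"gripper": 0},
  {"translation": [0,-60,100],"yaw": 0,"gripper": 0},
  {"translation": [0,-95,100],"yaw": 0,"gripper": 0},
  {"translation": [0,-130,100],"yaw": 0,"gripper": 0},
])

```text
t: 14.1
ee_pos: [0.5647, -0.0559, 0.4258]
tcp_rot: [-0.0, 0.026, 1.0, 0.0]
wrist_force: [0.7, 0.3, 0.5]
width: -0.004
gripper_force: 0.0
```

Emit:
jog_arm([
  {"translation": [0,-35,0],"yaw": 0,"gripper": 0},
  {"translation": [0,-70,0],"yaw": 0,"gripper": 0},
  {"translation": [0,-105,0],"yaw": 0,"gripper": 0},
  {"translation": [0,-140,0],"yaw": 0,"gripper": 0},
  {"translation": [0,-150,0],"yaw": 0,"gripper": 0},
  {"translation": [0,-150,0],"yaw": 0,"gripper": 0},
  {"translation": [0,-150,0],"yaw": 0,"gripper": 0},
])

```text
t: 14.68
ee_pos: [0.5649, -0.2052, 0.4253]
tcp_rot: [-0.0, 0.027, 1.0, 0.0]
wrist_force: [0.2, 0.3, -0.6]
width: -0.003
gripper_force: 0.0
```

Run:
```python
from h import *
np.set_printoptions(precision=4,suppress=True)
a=snap('scene','s8');print(tumbler('s7'),tumbler('s8'))
P,_=cloud('s8');b=P[(np.hypot(P[:,0]-.566,P[:,1]-.075)<.028)&(P[:,2]>.28)];print('bellows z',np.median(b[:,2]))
for f in('s0','s8'):
    P,_=cloud(f)
    for n,x,y,r in(('funnel',.75,-.015,.06),('cup',.374,.072,.06),('tray',.733,-.234,.14)):
        s=P[(np.hypot(P[:,0]-x,P[:,1]-y)<r)&(P[:,2]>.008)&(P[:,2]<.07)];print(f,n,len(s),s.mean(0))
cv2.imwrite('pics/s8v.png',a[0][:,:,::-1]);o=readout.get_obs();print(o['ee_pos'],o['t'],o['wrist_force'])
```

```text
[[  0.03     0.5894   0.0368   0.047   92.    ]
 [  0.06     0.59     0.0376   0.047   95.    ]
 [  0.09     0.5896   0.0377   0.0475 104.    ]
 [  0.12     0.5899   0.0372   0.047  109.    ]
 [  0.15     0.5908   0.0283   0.0434 104.    ]] [[  0.03     0.5897   0.0376   0.0465  90.    ]
 [  0.06     0.5895   0.0378   0.0474  97.    ]
 [  0.09     0.59     0.0378   0.0472  96.    ]
 [  0.12     0.5897   0.0378   0.048  114.    ]
 [  0.15     0.5909   0.0282   0.045  106.    ]]
bellows z 0.32492314167093306
s0 funnel 671 [ 0.7417 -0.0243  0.0291]
s0 cup 487 [0.3606 0.0655 0.0401]
s0 tray 1673 [ 0.7358 -0.2229  0.0171]
s8 funnel 679 [ 0.7417 -0.0245  0.0288]
s8 cup 487 [0.3607 0.0655 0.0404]
s8 tray 1643 [ 0.7361 -0.2221  0.0172]
[ 0.5652 -0.2042  0.4253] 14.7333 [-0.2869  0.3144  0.9599]
```

View pics/s8v.png

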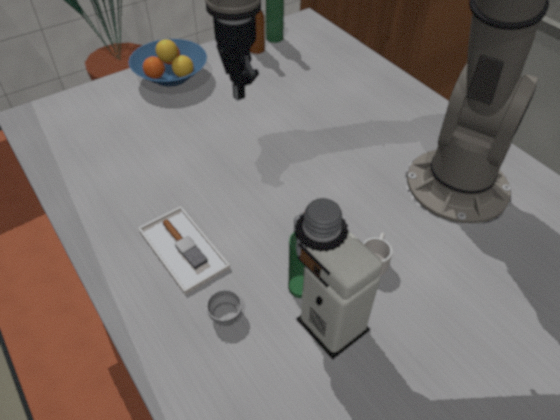

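The picture shows the tumbler upright under the chute at about (298,275). The bellows is back up at (323,215), and the cup, funnel and tray have not moved.

```bash
python3 -c "
from cell import order;print(order.close_job())"
```

```text
the job is handed in; nothing more can be done
None
```

The tumbler slid upright to within a few mm of the chute's centre, pushed at an estimated 50–60 mm up because the knuckles touched first. I then pressed the bellows to its stop, it sprang back up, nothing else moved, and the job was handed in at about 15 s.

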